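# Open the glaze sprayer's pressure tank

### The job

Take the pressure cap off the glaze-spray tank: turn it anticlockwise to its first stop, there press it down against its spring, keep it pressed and turn on past the stop until it comes free; do not force the cap against the stops or the neck. Then lift it off and set it down gently, upright, in the middle of the plaster bat, and leave the pots and the cutter standing where they are.

Things in the scene. Friction and masses are not known exactly. Their poses are not given: they have to be found in the camera images.
- tank: Steel pressure tank fixed to the table, 104 mm in diameter (108 at its foot), shoulder 95 mm above the table, with a brass neck on top under the cap, a gauge on its -x side and an outlet nipple on its +y side. Origin: centre of its underside; z up along the axis of the neck.
- cap: Loose dark steel pressure cap on the tank's neck, 0.28 to 0.48 kg: ribbed skirt 60 mm in diameter, 27 mm high, flat top with a black wing bar across its middle, 50 mm long (along the cap's x), 14 mm thick (y), up to 53 mm above the underside. Origin: centre of its underside, z up, 103 mm above the table at the start. Two lugs inside the skirt hold it under the neck; sideways play 2 mm.
- bat: Square slab of white plaster, 130 x 130 x 14 mm, fixed to the table. Origin: centre of its underside; its top is 14 mm higher.
- pinch_pot: Loose clay cup, 72 mm in diameter, 47 mm high, standing between tank and bat; leave alone. Origin: centre of its underside.
- tile_cutter: Loose round metal clay cutter (open ring), 62 mm in diameter, 30 mm high, standing nearer the robot than the pinch pot; leave alone. Origin: centre of its underside.
- water_pot: Loose plain tub, 72 mm in diameter, 62 mm high, standing at the right; leave alone. Origin: centre of its underside.
- bar (a point): Point to grip the cap's wing bar: on the cap's axis, 49 mm above its underside, 4 mm below the bar's top. Seen from above the cap turns anticlockwise with little drag (under 0.1 N m) to its first stop, 0.12 to 1.15 rad on: this differs each time, shows nowhere and is felt as a rising moment. 0.15 to 0.3 N m is plenty; over 0.5 N m forces it. The bar shows the turn made.
- neck (a point): Foot of the neck, on its axis, 95 mm up. A spring pushes the cap up (5 N, 0.6 N more per mm pressed). Only within 0.06 rad of the first stop can it be pressed: before that a ledge blocks it after 1.5 mm. There it goes down 8 mm to a hard bottom; 5 mm and more turns past the stop. 0.5 to 0.7 rad beyond that stop it is free, rises 5 mm above its start and lifts straight off; a solid end follows.
There are look-alikes about, which are no part of the job. What is shaped like the cap but orange is not meant.

How it is judged:
By the outcome, as a careful person would: the job done as asked, in the order asked, and still so for the second after the job is handed in, with the robot touching nothing.
It also fails if it takes over 72 s, if anything falls off the work surface, if the arm or the gripper's body presses on something with over 40 N, if the wrist force passes 120 N, or if a joint passes its speed limit or range.

### The arm

A 6-joint arm with a two-finger parallel gripper is mounted at the origin on a cart in front of the work surface, level with it; the furniture and walls round the work are solid. World frame = base frame: x ahead of the robot, y to its left, z up, the work surface at z = 0. Lengths are in mm, angles in degrees, forces in N, time in s.
With the tool pointing down it reaches from about 350 to 850 mm from the base axis. Payload 8.1 kg.
Tool frame: the origin (TCP) lies on the centre line of the jaws, within the pads' length; the fingertips stand 19 mm ahead of it and the grasp point (between the pads) is the TCP; z points along the fingers, y is the line along which they close (so a half turn about z gives the same grasp; the last joint's range is limited). The gripper opens to 85 mm and grips with 20 to 120 N. Pads are 22 mm wide; open, the fingers measure 114 mm over their backs; the gripper's body (76 mm by 85 mm) begins 54 mm behind the grasp point. The pads swing forward as they close: fully open they stand 13 mm farther back than shut.
Start: joints at [59.049, 7.471, 85.268, -0, 87.261, -4.893], TCP at [263.55, 539.024, 250.292] pointing down, gripper open.
Joint ranges: [-169.43, 169.43], [-51.17, 129.36], [1.28, 143.12], [-76.62, 256.62], [0, 156.53], [-152.29, 152.29]. Speed limits (degrees/s): [136.94, 136.94, 159.86, 180, 180, 180].

### API

Orientations are given as [roll, pitch, yaw] about the fixed x, y, z axes, in that order (R = Rz(yaw) Ry(pitch) Rx(roll)).
In Python, from bench import r gives the robot as it stands. The module is installed in compiled form; this text tells all that it offers.
- The arm moves only by the tool servo_tool, never from a script. Its arguments are lists of equal length, an entry for each row: "fingers": the finger opening in m, from 0 to 0.0854; "linear": the shift along the tool's x, y, z in m, a list of three; "rotation": the turn, a rotation vector about the tool's x, y, z in degrees, a list of three. A call has 1 to 10 rows; each row is the pose to reach, as a shift and turn from the pose commanded when the call began, along the tool's axes at that moment; what a row does not reach only later rows make up. A row lasts 1/10 s, in which the tool goes at most 50 mm and 8.59 degrees, less where a joint would pass 70% of its speed; a pose out of reach is approached as far as the arm can. A call with a gripper value outside its range is refused whole. The fingers move at their own pace and stop on an object; "force" is the grip in N (left out, the last holds). Time passes only in rows, so rows that repeat a pose let the fingers close. It gives the time, the measured TCP pose, the force, the opening and the grip force at its end, in the units of the state.
- r.sense(): the state, without advancing time (a new reading comes with each control period).
- r.snapshot(name): name is "scene" or "top" or "wrist"; returns a dict with "frame" (400x640x3 uint8, red, green, blue), "fx", "fy", "cx", "cy" (pixels), "k1" (the pictures are not rectified: a ray, as slopes to the right and down, at radius r is drawn at 1 + k1 r^2 times it, then the intrinsics apply), "camera_from_world" (4x4, takes a point from world to camera coordinates). Camera axes: x right, y up, looking along -z (the intrinsics and any distortion apply to the point x, -y, -z); pixel columns grow to the right and rows downward; lengths in mm; the calibration is good to about 2 mm. A picture is of the moment at which its call begins. There is no depth.
- r.hand_in(): hands the job in; it is judged then, once.
The state is a dict: "time": time; "joint_pos": joint angles; "qd": joint speeds; "joint_efforts": joint torques, N m; "tool_pos": TCP position; "tcp_rot": TCP orientation; "ft_force": force on the tool from outside, world axes, zero at the start; "wrist_torque": the same for the moment, N m; "finger_gap": finger opening in mm; "grip_force": force on a finger pad.
Only numpy, scipy, OpenCV 4.12 (cv2) and the standard library are available. Lean on these libraries where they do the work, as an engineer would, in place of code of your own. Each camera call takes 0.05 s, during which the arm holds its last target. There are 200 camera calls.

## Working session

There is one attempt and no reset: what is moved stays moved. The work goes in short steps, Python scripts to look and compute and a tool call to move; the robot and the scene stay as the last step left them, time stands still between calls to the robot, and variables do not carry over. Pictures are saved under pics/ and viewed, at most 10 in all, crops included, and the job is handed in when it is done.

Besides the shell and the picture viewer there is one more tool, called after "Request:" by a JSON object that holds its "fn" and its "kwargs". servo_tool: Moves the arm, as the interface text tells. Its arguments: {"type":"object","properties":{"fingers":{"type":"array","items":{"type":"number"}},"linear":{"type":"array","items":{"type":"array","items":{"type":"number"}}},"rotation":{"type":"array","items":{"type":"array","items":{"type":"number"}}},"force":{"type":"number"}},"required":["fingers","linear","rotation"]}

```bash
mkdir -p pics
cat > h.py <<'E'
import numpy as np, cv2
from bench import r
def snap(n):
    s=r.snapshot(n); np.savez('pics/cal_%s.npz'%n,**{k:np.array(v) for k,v in s.items()})
    return s
def ray(s,u,v):
    k=float(s['k1']); d=np.array([(u-s['cx'])/s['fx'],(v-s['cy'])/s['fy']]); q=d.copy()
    for _ in range(30): q=d/(1+k*(q@q))
    T=np.array(s['camera_from_world']); R=T[:3,:3]
    return -R.T@T[:3,3], R.T@np.array([q[0],-q[1],-1])
def atz(s,u,v,z):
    o,d=ray(s,u,v); return o+d*(z-o[2])/d[2]
def proj(s,p):
    T=np.array(s['camera_from_world']); c=T[:3,:3]@p+T[:3,3]; q=np.array([c[0],-c[1]])/-c[2]
    q=q*(1+float(s['k1'])*(q@q)); return q*[s['fx'],s['fy']]+[s['cx'],s['cy']]
def load(n): return dict(np.load('pics/cal_%s.npz'%n))
E
python3 - <<'E'
from h import *
for n in('top','scene'):
    s=snap(n); cv2.imwrite('pics/%s0.png'%n,cv2.cvtColor(s['frame'],cv2.COLOR_RGB2BGR))
    print(n,s['fx'],s['k1'],ray(s,320,200))
print(r.sense())
E
```

```text
top 466.3473596145273 0.005976757365842487 (array([ 339.29529244,    5.74508304, 1353.60876766]), array([ 0.07950559,  0.00109049, -0.99694249]))
scene 448.43974223900125 0.004318357830154433 (array([ -14.64869369, -936.15816057,  578.43371769]), array([ 0.40761902,  0.81432025, -0.41335341]))
{'time': 0.1, 'joint_pos': array([ 5.90467378e+01,  7.51194881e+00,  8.53226826e+01, -2.09245228e-04,
        8.72598638e+01, -4.89224886e+00]), 'qd': array([ 0.02780948, -0.04661067, -0.09093056, -0.05516216,  0.0321936 ,
        0.02628023]), 'joint_efforts': array([ 1.99980750e-04, -5.70949888e+01, -5.01941156e+01, -2.38688308e-04,
        8.12990387e-03,  3.34779236e-05]), 'tool_pos': array([263.33785636, 538.62154684, 249.34053454]), 'tcp_rot': array([-1.79905831e+02, -7.85051796e-03,  1.53938990e+02]), 'ft_force': array([ 0.42816782,  0.33750043, -0.04214169]), 'wrist_torque': array([-0.01550556, -0.02206704, -0.01582324]), 'grip_force': 0.0, 'finger_gap': 85.3471993337259}
```

View pics/top0.png

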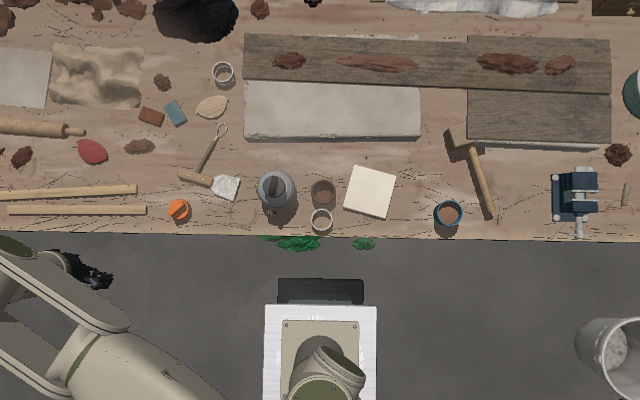

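View pics/scene0.png

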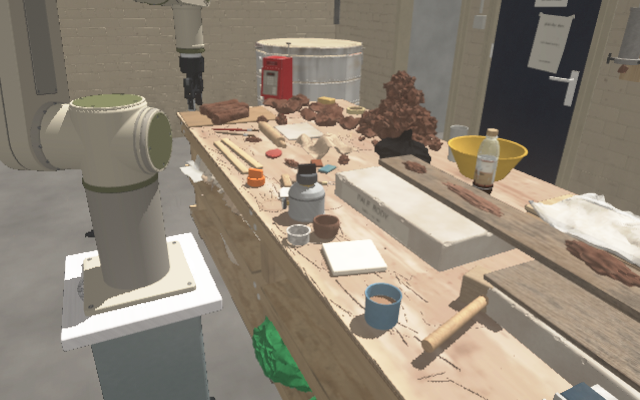

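The top view shows the tank with its dark cap at about (275,188), the pinch pot at (323,193), the cutter at (321,219), the bat at (369,191) and the water pot at (448,214). There are two cap-shaped things: a dark one on the tank at (275,187) and an orange one at (179,210). The dark one on the tank's neck is meant, because the task excludes orange. I'll confirm it in an enlarged crop.

Run:
```python
from h import *
s=load('top'); f=cv2.cvtColor(s['frame'],cv2.COLOR_RGB2BGR)
a=cv2.resize(f[160:240,250:350],None,fx=7,fy=7,interpolation=cv2.INTER_CUBIC)
cv2.imwrite('pics/crop1.png',a)
# bat: centroid of white region
g=f[160:225,335:405]; m=(g.min(2)>200).astype('uint8'); 
n,l,st,c=cv2.connectedComponentsWithStats(m); i=1+st[1:,4].argmax(); print(st[i],c[i]+[335,160])
p=cv2.minAreaRect(np.argwhere(l==i)[:,::-1].astype('float32')); print(p)
print('bat',atz(s,*(np.array(p[0])+[335,160]),14))
b=[atz(s,*(q+[335,160]),14)[:2].round(1) for q in cv2.boxPoints(p)]; print(b)
```

```text
[23  6 11  7 28] [363.25 168.75]
((27.764705657958984, 9.441176414489746), (10.914102554321289, 4.850712299346924), 14.03624439239502)
bat [ 537.34220191 -115.00202222   14.        ]
[array([534., -98.]), array([ 547.8, -101.2]), array([ 540.7, -132. ]), array([ 526.9, -128.7])]
```

View pics/crop1.png

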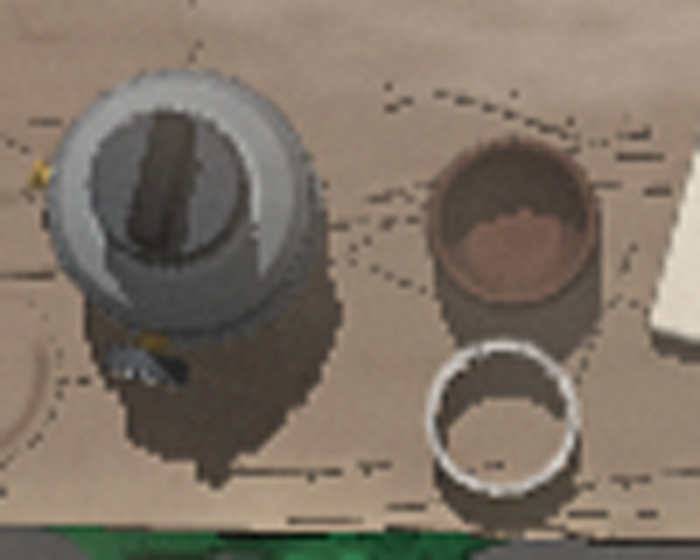

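The crop confirms it: a dark ribbed cap with a black bar sits on the steel tank. The skirt top is centred at crop (168,187), and the bar runs from about (178,110) to (152,250). Next I'll compute positions.

Run:
```python
from h import *
s=load('top'); f=cv2.cvtColor(s['frame'],cv2.COLOR_RGB2BGR)
P=lambda x,y:((x+.5)/7-.5+250,(y+.5)/7-.5+160)
print('cap',atz(s,*P(168.5,187.5),130))
a=atz(s,*P(178,110),156);b=atz(s,*P(150,250),156);print('bar',a,b,(a+b)/2,np.linalg.norm(a-b),np.degrees(np.arctan2(*(a-b)[1::-1])))
print('pinch',atz(s,*P(516,220),47),'cutter',atz(s,*P(502,417),30))
g=f[155:230,335:405].astype(int); m=((g.min(2)>165)&(g.max(2)-g.min(2)<60)).astype('uint8')
n,l,st,c=cv2.connectedComponentsWithStats(m); i=1+st[1:,4].argmax()
p=cv2.minAreaRect(np.argwhere(l==i)[:,::-1].astype('float32')); print(st[i],p)
q=[atz(s,*(q+[335,155]),14)[:2].round(1) for q in cv2.boxPoints(p)]; print('bat',q,np.mean(q,0))
from scipy.spatial.transform import Rotation as R
t=r.sense();print(R.from_euler('xyz',t['tcp_rot'],degrees=True).as_matrix().round(3))
```

```text
cap [470.63635287 130.12539747 130.        ]
bar [496.73858599 124.78983176 156.        ] [444.56139908 133.63799787 156.        ] [470.64999254 129.21391481 156.        ] 52.92210196835824 -9.624611367094507
pinch [469.08706362  -1.58664653  47.        ] cutter [390.47847035   2.50194135  30.        ]
[   8   10   53   53 1911] ((34.28510284423828, 35.773643493652344), (44.10771560668945, 43.411842346191406), 15.52410888671875)
bat [array([430.7, -57.1]), array([552.9, -89. ]), array([ 520.7, -212.3]), array([ 399.1, -179.5])] [ 475.85  -134.475]
[[-0.898  0.439 -0.001]
 [ 0.439  0.898 -0.001]
 [ 0.    -0.002 -1.   ]]
```

Request:
{"fn": "servo_tool", "kwargs": {"fingers": [0.06, 0.06, 0.06, 0.06, 0.06, 0.06, 0.06, 0.06, 0.06, 0.06], "linear": [[-0.0366, -0.0276, 0], [-0.0731, -0.0553, 0], [-0.1097, -0.0829, 0], [-0.1462, -0.1106, 0], [-0.1828, -0.1382, 0], [-0.2193, -0.1658, 0], [-0.2559, -0.1935, 0], [-0.2924, -0.2211, 0], [-0.329, -0.2488, 0], [-0.3655, -0.2764, 0]], "rotation": [[0, 0, 8], [0, 0, 16], [0, 0, 24], [0, 0, 32], [0, 0, 40], [0, 0, 48], [0, 0, 56], [0, 0, 64], [0, 0, 72], [0, 0, 80]], "force": 40}}

```text
time: 1.1
tool_pos: [470.8, 128.3, 250.1]
tcp_rot: [-180.0, 0.0, 73.6]
ft_force: [0.8, 0.1, -0.8]
finger_gap: 60.0
grip_force: 0.0
```

Request:
{"fn": "servo_tool", "kwargs": {"fingers": [0.06, 0.06, 0.06, 0.06, 0.06, 0.06, 0.06, 0.06, 0.06, 0.06], "linear": [[0, 0, 0], [0, 0, 0], [0, 0, 0], [0, 0, 0], [0, 0, 0], [0, 0, 0], [0, 0, 0], [0, 0, 0], [0, 0, 0], [0, 0, 0]], "rotation": [[0, 0, 8.4], [0, 0, 16.8], [0, 0, 25.2], [0, 0, 33.6], [0, 0, 42], [0, 0, 50.4], [0, 0, 58.8], [0, 0, 67.2], [0, 0, 75.6], [0, 0, 83.5]]}}

```text
time: 2.1
tool_pos: [470.2, 130.1, 249.8]
tcp_rot: [180.0, 0.0, -9.9]
ft_force: [0.9, -0.8, -0.0]
finger_gap: 59.7
grip_force: 0.0
```

Run:
```python
from h import *
s=snap('wrist'); cv2.imwrite('pics/w1.png',cv2.cvtColor(s['frame'],cv2.COLOR_RGB2BGR))
t=r.sense();print(t['time'],t['tool_pos'],t['tcp_rot'],t['joint_pos'],t['ft_force'],t['wrist_torque'],t['finger_gap'])
print(ray(s,320,200)); print('pred bar ends',proj(s,[495.3,126,156]),proj(s,[446,134.3,156]),'skirt c',proj(s,[470.6,130.1,130]))
```

```text
2.15 [470.19891566 130.09425154 249.82022932] [ 1.79982876e+02  4.71169612e-02 -1.03846677e+01] [ 9.44162430e+00 -1.00931304e+01  1.02612651e+02 -1.28833628e-04
  8.75306113e+01  1.09826291e+02] [-0.32238588 -0.39128033  1.00234617] [-0.04720141  0.00052751  0.01498892] 59.957115134137794
(array([552.54571708, 115.62310579, 372.9025604 ]), array([-0.30758378,  0.07020742, -0.9491392 ]))
pred bar ends [324.94101521 180.17915527] [325.38606428 248.33108367] skirt c [325.28244324 203.23090144]
```

View pics/w1.png

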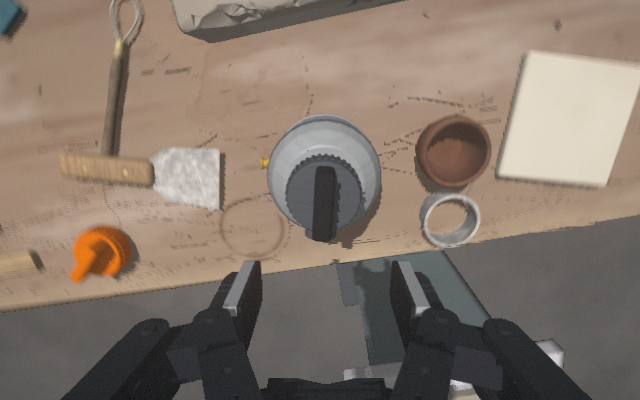

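The wrist view shows the cap's bar running from about (325,168) to (321,240), on the skirt centred near (324,193). The pots and cutter are clear of it. I'll enlarge this to refine the numbers.

Run:
```python
from h import *
f=cv2.imread('pics/w1.png')[140:250,264:384]
cv2.imwrite('pics/crop2.png',cv2.resize(f,None,fx=5,fy=5,interpolation=cv2.INTER_CUBIC))
```

```text
(no output)
```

View pics/crop2.png

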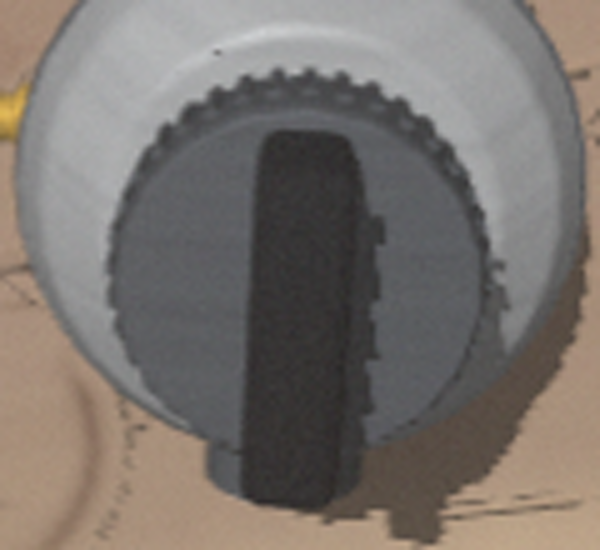

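Run:
```python
from h import *
s=load('wrist'); from scipy.optimize import least_squares as L
F=lambda x,y:(264+(x+.5)/5-.5,140+(y+.5)/5-.5)
pts=[(117,270),(483,290),(300,107),(200,441),(400,437),(160,170),(440,165),(150,385)]
W=np.array([atz(s,*F(*p),130)[:2] for p in pts])
o=L(lambda q:np.hypot(*(W-q[:2]).T)-q[2],[470,130,30]); print('disc',o.x,o.fun.round(1))
for z in(156,):
  for p in [(242,495),(330,500),(256,140),(353,140),(248,300),(353,300)]: print(p,atz(s,*F(*p),z)[:2])
a=np.array([atz(s,*F(*p),156)[:2] for p in[(244,480),(254,200)]]);print(np.degrees(np.arctan2(*(a[1]-a[0])[::-1])))
```

```text
disc [474.82391375 130.54248483  28.13544175] [-0.3 -0.6  0.3  0.8  0.1 -0.   0.4 -0.5]
(242, 495) [455.08743568 142.26557818]
(330, 500) [452.20302806 130.20826515]
(256, 140) [504.8129417  131.06934346]
(353, 140) [502.63536636 118.57030677]
(248, 300) [483.32284029 136.13796422]
(353, 300) [480.88978265 122.17629424]
-12.480902313653043
```

Request:
{"fn": "servo_tool", "kwargs": {"fingers": [0.06, 0.06, 0.06, 0.06, 0.06, 0.06, 0.06, 0.06, 0.06, 0.06], "linear": [[0, 0, 0], [0, 0, 0], [0, 0, 0], [0, 0, 0], [0, 0, 0], [0, 0, 0], [0, 0, 0], [0, 0, 0], [0, 0, 0], [0, 0, 0]], "rotation": [[0, 0, -8.4], [0, 0, -16.8], [0, 0, -25.2], [0, 0, -33.6], [0, 0, -42], [0, 0, -50.4], [0, 0, -58.8], [0, 0, -67.2], [0, 0, -75], [0, 0, -80]]}}

```text
time: 3.15
tool_pos: [470.2, 130.1, 249.9]
tcp_rot: [-180.0, 0.0, 70.9]
ft_force: [0.5, 1.0, -0.1]
finger_gap: 59.8
grip_force: 0.0
```

```bash
cp pics/cal_wrist.npz pics/cal_w1.npz
python3 - <<'E'
from h import *
s=snap('wrist'); f=cv2.cvtColor(s['frame'],cv2.COLOR_RGB2BGR)
c=proj(s,[472.7,130.3,130]);print(c,ray(s,320,200)[0],r.sense()['tool_pos'],r.sense()['tcp_rot'])
x,y=(c-[60,60]).astype(int);print(x,y)
cv2.imwrite('pics/crop3.png',cv2.resize(f[y:y+120,x:x+120],None,fx=5,fy=5,interpolation=cv2.INTER_CUBIC))
E
```

```text
[328.79730648 202.30223215] [497.74190359 208.68287924 373.04231538] [470.25225282 130.12042954 249.92591627] [-1.79965082e+02  1.81908439e-02  7.11410122e+01]
268 142
```

View pics/crop3.png

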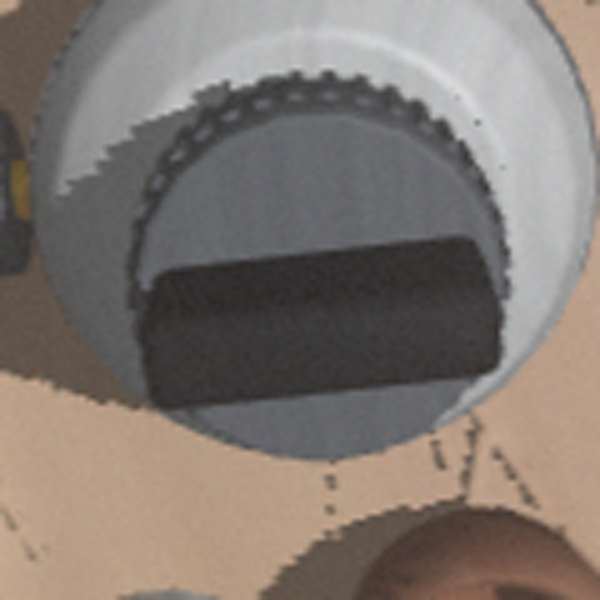

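Here the disc spans x 137–502 and y 113–460 in the crop. The bar's lower top edge runs from (158,408) to (495,373).

Run:
```python
from h import *
s=load('wrist'); from scipy.optimize import least_squares as L
F=lambda x,y:(268+(x+.5)/5-.5,142+(y+.5)/5-.5)
pts=[(137,275),(320,113),(320,460),(200,175),(440,175),(490,245),(220,430),(430,435),(270,121),(380,122)]
W=np.array([atz(s,*F(*p),130)[:2] for p in pts])
o=L(lambda q:np.hypot(*(W-q[:2]).T)-q[2],[470,130,30]); print('disc2',o.x,o.fun.round(1))
a=np.array([atz(s,*F(*p),154)[:2] for p in[(158,408),(495,373)]]);print(a,np.degrees(np.arctan2(*(a[0]-a[1])[::-1])))
c1=np.array([474.8,130.5]);c2=o.x[:2]
y1,y2=np.radians([-9.9,71.0]);R=lambda t:np.array([[np.cos(t),-np.sin(t)],[np.sin(t),np.cos(t)]])
# c_i = c + R(y_i) e
e=np.linalg.solve(R(y1)-R(y2),c1-c2); print('e',e,'c',c1-R(y1)@e)
```

```text
disc2 [475.06696991 130.70063047  27.33057373] [ 0.5  0.9 -0.3 -1.3 -1.5 -0.6 -0.5  1.2  0.7  0.9]
[[450.65117416 130.19575974]
 [496.65820037 119.88094175]] 167.36320127857735
e [ 0.02857805 -0.25577781] c [474.81582314 130.7568825 ]
```

Request:
{"fn": "servo_tool", "kwargs": {"fingers": [0.05, 0.05, 0.05, 0.05, 0.05, 0.05, 0.05, 0.05, 0.05, 0.05], "linear": [[0.0022, 0.0042, 0.006], [0.0022, 0.0042, 0.012], [0.0022, 0.0042, 0.018], [0.0022, 0.0042, 0.024], [0.0022, 0.0042, 0.03], [0.0022, 0.0042, 0.036], [0.0022, 0.0042, 0.042], [0.0022, 0.0042, 0.048], [0.0022, 0.0042, 0.054], [0.0022, 0.0042, 0.06]], "rotation": [[0, 0, 0], [0, 0, 9], [0, 0, 18], [0, 0, 26], [0, 0, 34], [0, 0, 42], [0, 0, 50], [0, 0, 58], [0, 0, 66], [0, 0, 74]], "force": 60}}

```text
time: 4.2
tool_pos: [475.1, 130.8, 189.3]
tcp_rot: [180.0, 0.0, -4.0]
ft_force: [0.0, -0.1, -0.3]
finger_gap: 49.7
grip_force: 0.0
```

Request:
{"fn": "servo_tool", "kwargs": {"fingers": [0.05, 0.04, 0.04, 0.035, 0.035, 0.03, 0.03, 0.03], "linear": [[0, 0, 0], [0, 0, 0], [0, 0, 0.006], [0, 0, 0.014], [0, 0, 0.022], [0, 0, 0.03], [0, 0, 0.037], [0, 0, 0.0375]], "rotation": [[0, 0, 5], [0, 0, 9], [0, 0, 9], [0, 0, 9], [0, 0, 9], [0, 0, 9], [0, 0, 9], [0, 0, 9]]}}

```text
time: 5.0
tool_pos: [474.3, 130.7, 151.2]
tcp_rot: [180.0, 0.1, -12.5]
ft_force: [0.5, 0.2, -0.4]
finger_gap: 29.7
grip_force: 0.0
```

Run:
```python
from h import *
t=r.sense();print(t['time'],t['tool_pos'],t['tcp_rot'],t['ft_force'],t['wrist_torque'],t['finger_gap'])
```

```text
5.0 [474.31910242 130.70113589 151.2148545 ] [ 1.79951723e+02  1.22336978e-01 -1.25449899e+01] [ 0.47961089  0.16742369 -0.44825334] [ 0.01008771  0.00932612 -0.00081366] 29.727096309273552
```

Request:
{"fn": "servo_tool", "kwargs": {"fingers": [0.022, 0.018, 0.014, 0.01, 0.008, 0.008], "linear": [[0, 0, 0], [0, 0, 0], [0, 0, 0], [0, 0, 0], [0, 0, 0], [0, 0, 0]], "rotation": [[0, 0, 0], [0, 0, 0], [0, 0, 0], [0, 0, 0], [0, 0, 0], [0, 0, 0]], "force": 60}}

```text
time: 5.6
tool_pos: [475.5, 130.9, 153.1]
tcp_rot: [-180.0, -0.0, -12.6]
ft_force: [0.9, 0.1, 1.0]
finger_gap: 12.8
grip_force: 60.9
```

```bash
cat > st.py <<'E'
from h import *
t=r.sense()
for k in('time','tool_pos','tcp_rot','ft_force','wrist_torque','finger_gap','grip_force'): print(k,np.round(t[k],3))
E
python3 st.py
```

```text
time 5.6
tool_pos [475.475 130.942 153.136]
tcp_rot [-1.79977e+02 -4.40000e-02 -1.25540e+01]
ft_force [0.877 0.066 1.047]
wrist_torque [ 0.106 -0.185 -0.012]
finger_gap 12.846
grip_force 60.851
```

Request:
{"fn": "servo_tool", "kwargs": {"fingers": [0.008, 0.008, 0.008, 0.008, 0.008], "linear": [[0, 0, 0], [0, 0, 0], [0, 0, 0], [0, 0, 0], [0, 0, 0]], "rotation": [[0, 0, -1], [0, 0, -2], [0, 0, -3], [0, 0, -4], [0, 0, -4]], "force": 25}}

```text
time: 6.1
tool_pos: [475.3, 130.9, 152.9]
tcp_rot: [-180.0, -0.0, -8.5]
ft_force: [1.7, 1.8, 1.5]
finger_gap: 13.0
grip_force: 60.9
```

```bash
python3 st.py
```

```text
time 6.1
tool_pos [475.308 130.868 152.89 ]
tcp_rot [-1.79996e+02 -1.70000e-02 -8.49900e+00]
ft_force [1.725 1.825 1.519]
wrist_torque [ 0.263 -0.346 -0.045]
finger_gap 13.039
grip_force 60.879
```

Request:
{"fn": "servo_tool", "kwargs": {"fingers": [0.008, 0.008, 0.008], "linear": [[0, 0, 0], [0, 0, 0], [0, 0, 0]], "rotation": [[0, 0, -1], [0, 0, -2], [0, 0, -2]]}}

```text
time: 6.4
tool_pos: [475.1, 130.8, 152.8]
tcp_rot: [180.0, 0.0, -6.5]
ft_force: [0.9, 0.4, 2.1]
finger_gap: 12.4
grip_force: 60.9
```

```bash
python3 st.py
```

```text
time 6.4
tool_pos [475.14 130.79 152.76]
tcp_rot [ 1.79995e+02  6.00000e-03 -6.50500e+00]
ft_force [0.937 0.383 2.115]
wrist_torque [ 0.123 -0.273 -0.058]
finger_gap 12.437
grip_force 60.875
```

Request:
{"fn": "servo_tool", "kwargs": {"fingers": [0.008, 0.008, 0.008], "linear": [[0, 0, 0], [0, 0, 0], [0, 0, 0]], "rotation": [[0, 0, -1], [0, 0, -2], [0, 0, -2]]}}

```text
time: 6.7
tool_pos: [475.0, 130.7, 152.7]
tcp_rot: [180.0, 0.0, -4.5]
ft_force: [0.4, 0.2, 1.3]
finger_gap: 12.7
grip_force: 60.9
```

```bash
cat > st.py <<'E'
from h import *
t=r.sense()
print(*[np.round(t[k],3) for k in('time','tool_pos','tcp_rot','ft_force','wrist_torque','finger_gap','grip_force')])
E
python3 st.py
```

```text
6.7 [475.043 130.739 152.693] [ 1.79988e+02  1.90000e-02 -4.50400e+00] [0.443 0.194 1.349] [ 0.079 -0.151  0.029] 12.696 60.875
```

Request:
{"fn": "servo_tool", "kwargs": {"fingers": [0.008, 0.008, 0.008], "linear": [[0, 0, 0], [0, 0, 0], [0, 0, 0]], "rotation": [[0, 0, -1], [0, 0, -2], [0, 0, -2]]}}

```text
time: 7.0
tool_pos: [475.0, 130.7, 152.7]
tcp_rot: [180.0, 0.0, -2.5]
ft_force: [0.4, -0.5, 2.2]
finger_gap: 12.6
grip_force: 60.9
```

```bash
python3 st.py
```

```text
7.0 [475.045 130.742 152.699] [ 1.79989e+02  1.90000e-02 -2.50400e+00] [ 0.401 -0.469  2.19 ] [-0.011 -0.11  -0.002] 12.613 60.886
```

Request:
{"fn": "servo_tool", "kwargs": {"fingers": [0.008, 0.008, 0.008], "linear": [[0, 0, 0], [0, 0, 0], [0, 0, 0]], "rotation": [[0, 0, -1], [0, 0, -2], [0, 0, -2]]}}

```text
time: 7.3
tool_pos: [475.1, 130.8, 152.7]
tcp_rot: [180.0, 0.0, -0.5]
ft_force: [0.4, 0.3, 0.8]
finger_gap: 12.2
grip_force: 60.9
```

```bash
python3 st.py
```

```text
7.3 [475.08  130.776 152.727] [ 1.79994e+02  1.40000e-02 -5.04000e-01] [0.375 0.294 0.776] [-0.027 -0.094 -0.053] 12.214 60.89
```

Request:
{"fn": "servo_tool", "kwargs": {"fingers": [0.008, 0.008, 0.008], "linear": [[0, 0, 0], [0, 0, 0], [0, 0, 0]], "rotation": [[0, 0, -1], [0, 0, -2], [0, 0, -2]]}}

```text
time: 7.6
tool_pos: [475.1, 130.8, 152.8]
tcp_rot: [180.0, 0.0, 1.5]
ft_force: [-0.4, -0.5, 0.9]
finger_gap: 12.9
grip_force: 60.9
```

```bash
python3 st.py
```

```text
7.6 [475.111 130.817 152.772] [1.79998e+02 8.00000e-03 1.49900e+00] [-0.387 -0.471  0.935] [-0.068  0.052 -0.043] 12.939 60.891
```

Request:
{"fn": "servo_tool", "kwargs": {"fingers": [0.008, 0.008, 0.008], "linear": [[0, 0, 0], [0, 0, 0], [0, 0, 0]], "rotation": [[0, 0, -1.2], [0, 0, -2.5], [0, 0, -2.5]]}}

```text
time: 7.9
tool_pos: [475.1, 130.9, 152.8]
tcp_rot: [-180.0, 0.0, 4.0]
ft_force: [-0.8, 0.3, 1.9]
finger_gap: 12.9
grip_force: 60.9
```

```bash
python3 st.py
```

```text
7.9 [475.149 130.851 152.785] [-1.79998e+02  3.00000e-03  4.01500e+00] [-0.783  0.312  1.947] [-0.064  0.08  -0.021] 12.933 60.89
```

Request:
{"fn": "servo_tool", "kwargs": {"fingers": [0.008, 0.008, 0.008], "linear": [[0, 0, 0], [0, 0, 0], [0, 0, 0]], "rotation": [[0, 0, -1.2], [0, 0, -2.5], [0, 0, -2.5]]}}

```text
time: 8.2
tool_pos: [475.2, 130.9, 152.8]
tcp_rot: [-180.0, -0.0, 6.5]
ft_force: [0.1, 0.2, 0.5]
finger_gap: 13.0
grip_force: 60.9
```

```bash
python3 st.py
```

```text
8.2 [475.182 130.867 152.796] [-1.79997e+02 -2.00000e-03  6.51600e+00] [0.082 0.238 0.55 ] [-0.05   0.03  -0.039] 13.047 60.89
```

Request:
{"fn": "servo_tool", "kwargs": {"fingers": [0.008, 0.008, 0.008], "linear": [[0, 0, 0], [0, 0, 0], [0, 0, 0]], "rotation": [[0, 0, -1.2], [0, 0, -2.5], [0, 0, -2.5]]}}

```text
time: 8.5
tool_pos: [475.2, 130.8, 152.8]
tcp_rot: [180.0, -0.0, 9.0]
ft_force: [-0.0, -0.4, 1.1]
finger_gap: 12.7
grip_force: 60.9
```

```bash
python3 st.py
```

```text
8.5 [475.225 130.819 152.822] [ 1.800e+02 -6.000e-03  9.012e+00] [-0.019 -0.439  1.104] [0.003 0.086 0.014] 12.699 60.89
```

Request:
{"fn": "servo_tool", "kwargs": {"fingers": [0.008, 0.008, 0.008], "linear": [[0, 0, 0], [0, 0, 0], [0, 0, 0]], "rotation": [[0, 0, -1.2], [0, 0, -2.5], [0, 0, -2.5]]}}

```text
time: 8.8
tool_pos: [475.2, 130.8, 152.8]
tcp_rot: [-180.0, -0.0, 11.5]
ft_force: [-0.3, -0.1, 1.5]
finger_gap: 12.5
grip_force: 60.9
```

```bash
python3 st.py
```

```text
8.8 [475.219 130.836 152.832] [-1.8000e+02 -6.0000e-03  1.1514e+01] [-0.261 -0.06   1.536] [0.07  0.042 0.041] 12.487 60.889
```

Request:
{"fn": "servo_tool", "kwargs": {"fingers": [0.008, 0.008, 0.008], "linear": [[0, 0, 0], [0, 0, 0], [0, 0, 0]], "rotation": [[0, 0, -1.2], [0, 0, -2.5], [0, 0, -2.5]]}}

```text
time: 9.1
tool_pos: [475.2, 130.9, 152.8]
tcp_rot: [180.0, -0.0, 14.0]
ft_force: [-0.1, -0.4, 1.9]
finger_gap: 13.2
grip_force: 60.9
```

```bash
python3 st.py
```

```text
9.1 [475.202 130.859 152.843] [ 1.79999e+02 -4.00000e-03  1.40160e+01] [-0.134 -0.379  1.941] [ 0.005 -0.008 -0.005] 13.232 60.888
```

Request:
{"fn": "servo_tool", "kwargs": {"fingers": [0.008, 0.008, 0.008], "linear": [[0, 0, 0], [0, 0, 0], [0, 0, 0]], "rotation": [[0, 0, -1.2], [0, 0, -2.5], [0, 0, -2.5]]}}

```text
time: 9.4
tool_pos: [475.2, 130.8, 152.8]
tcp_rot: [180.0, 0.0, 16.5]
ft_force: [0.2, 0.5, 1.4]
finger_gap: 12.9
grip_force: 60.9
```

```bash
python3 st.py
```

```text
9.4 [475.171 130.843 152.786] [1.79999e+02 1.00000e-03 1.65160e+01] [0.195 0.478 1.361] [ 0.029 -0.052 -0.03 ] 12.852 60.888
```

Request:
{"fn": "servo_tool", "kwargs": {"fingers": [0.008, 0.008, 0.008], "linear": [[0, 0, 0], [0, 0, 0], [0, 0, 0]], "rotation": [[0, 0, -1.2], [0, 0, -2.5], [0, 0, -2.5]]}}

```text
time: 9.7
tool_pos: [475.2, 130.8, 152.8]
tcp_rot: [180.0, -0.0, 19.0]
ft_force: [-0.3, -0.4, 1.5]
finger_gap: 12.9
grip_force: 60.9
```

```bash
python3 st.py
```

```text
9.7 [475.189 130.817 152.814] [ 1.79999e+02 -1.00000e-03  1.90120e+01] [-0.318 -0.414  1.519] [-0.006 -0.026 -0.103] 12.923 60.889
```

Request:
{"fn": "servo_tool", "kwargs": {"fingers": [0.008, 0.008, 0.008], "linear": [[0, 0, 0], [0, 0, 0], [0, 0, 0]], "rotation": [[0, 0, -0.5], [0, 0, -1], [0, 0, -1]]}}

```text
time: 10.0
tool_pos: [475.2, 130.8, 152.8]
tcp_rot: [-180.0, 0.0, 20.0]
ft_force: [-1.0, 0.1, 0.4]
finger_gap: 12.9
grip_force: 60.9
```

```bash
python3 st.py
```

```text
10.0 [475.169 130.823 152.809] [-1.79999e+02  2.00000e-03  1.99640e+01] [-1.024  0.114  0.405] [ 0.018 -0.021 -0.003] 12.912 60.881
```

Request:
{"fn": "servo_tool", "kwargs": {"fingers": [0.008, 0.008, 0.008], "linear": [[0, 0, 0], [0, 0, 0], [0, 0, 0]], "rotation": [[0, 0, -0.5], [0, 0, -1], [0, 0, -1]]}}

```text
time: 10.3
tool_pos: [475.1, 130.8, 152.8]
tcp_rot: [-180.0, 0.0, 21.0]
ft_force: [0.3, 1.0, -0.2]
finger_gap: 12.6
grip_force: 60.9
```

```bash
python3 st.py
```

```text
10.3 [475.136 130.83  152.769] [-1.8000e+02  5.0000e-03  2.0971e+01] [ 0.257  0.982 -0.239] [ 0.071 -0.069 -0.034] 12.591 60.881
```

Request:
{"fn": "servo_tool", "kwargs": {"fingers": [0.008, 0.008, 0.008], "linear": [[0, 0, 0], [0, 0, 0], [0, 0, 0]], "rotation": [[0, 0, -0.7], [0, 0, -1.5], [0, 0, -1.5]]}}

```text
time: 10.6
tool_pos: [475.1, 130.9, 152.8]
tcp_rot: [-180.0, 0.0, 22.5]
ft_force: [0.1, 0.0, 1.8]
finger_gap: 12.8
grip_force: 60.9
```

```bash
python3 st.py
```

```text
10.6 [475.127 130.896 152.773] [-1.79991e+02  3.00000e-03  2.24860e+01] [0.053 0.013 1.752] [ 0.09   0.032 -0.021] 12.798 60.9
```

Not the stop yet, so I'll go on.

Request:
{"fn": "servo_tool", "kwargs": {"fingers": [0.008, 0.008, 0.008], "linear": [[0, 0, 0], [0, 0, 0], [0, 0, 0]], "rotation": [[0, 0, -1], [0, 0, -2], [0, 0, -2]]}}

```text
time: 10.9
tool_pos: [475.1, 130.9, 152.8]
tcp_rot: [-180.0, -0.0, 24.5]
ft_force: [-0.7, 0.8, 2.0]
finger_gap: 12.7
grip_force: 61.1
```

```bash
python3 st.py
```

```text
10.9 [475.147 130.905 152.795] [-1.79986e+02 -1.00000e-03  2.44810e+01] [-0.674  0.796  1.966] [ 0.247  0.109 -0.447] 12.674 61.053
```

That is the stop (−0.45 N m). I'll ease back a little.

Request:
{"fn": "servo_tool", "kwargs": {"fingers": [0.008, 0.008], "linear": [[0, 0, 0], [0, 0, 0]], "rotation": [[0, 0, 0.8], [0, 0, 0.8]]}}

```text
time: 11.1
tool_pos: [475.1, 130.9, 152.8]
tcp_rot: [-180.0, 0.0, 23.6]
ft_force: [-0.3, 1.2, 1.7]
finger_gap: 12.8
grip_force: 61.0
```

```bash
python3 st.py
```

```text
11.1 [475.128 130.889 152.767] [-1.79994e+02  3.00000e-03  2.35930e+01] [-0.282  1.23   1.679] [ 0.315  0.124 -0.287] 12.755 60.958
```

Request:
{"fn": "servo_tool", "kwargs": {"fingers": [0.008, 0.008, 0.008, 0.008, 0.008, 0.008], "linear": [[0, 0, 0], [0, 0, 0.0006], [0, 0, 0.0012], [0, 0, 0.0018], [0, 0, 0.0025], [0, 0, 0.0025]], "rotation": [[0, 0, 0.8], [0, 0, 0.8], [0, 0, 0.8], [0, 0, 0.8], [0, 0, 0.8], [0, 0, 0.8]]}}

```text
time: 11.7
tool_pos: [475.2, 130.9, 150.3]
tcp_rot: [-180.0, -0.0, 22.8]
ft_force: [-1.1, 1.1, 3.6]
finger_gap: 12.6
grip_force: 61.2
```

```bash
python3 st.py
```

```text
11.7 [475.174 130.863 150.271] [-1.79999e+02 -3.00000e-03  2.28490e+01] [-1.104  1.086  3.551] [ 0.274  0.274 -0.03 ] 12.571 61.237
```

Request:
{"fn": "servo_tool", "kwargs": {"fingers": [0.008, 0.008, 0.008, 0.008, 0.008], "linear": [[0, 0, 0.001], [0, 0, 0.002], [0, 0, 0.003], [0, 0, 0.0038], [0, 0, 0.0038]], "rotation": [[0, 0, 0], [0, 0, 0], [0, 0, 0], [0, 0, 0], [0, 0, 0]]}}

```text
time: 12.2
tool_pos: [475.2, 130.8, 146.5]
tcp_rot: [-180.0, -0.0, 22.8]
ft_force: [-1.4, 1.2, 4.5]
finger_gap: 13.0
grip_force: 61.3
```

```bash
python3 st.py
```

```text
12.2 [475.215 130.846 146.466] [-1.79999e+02 -3.00000e-03  2.28420e+01] [-1.385  1.249  4.545] [0.273 0.292 0.021] 12.979 61.33
```

Request:
{"fn": "servo_tool", "kwargs": {"fingers": [0.008, 0.008, 0.008, 0.008, 0.008], "linear": [[0, 0, 0], [0, 0, 0], [0, 0, 0], [0, 0, 0], [0, 0, 0]], "rotation": [[0, 0, -0.6], [0, 0, -1.2], [0, 0, -1.8], [0, 0, -2.4], [0, 0, -2.4]]}}

```text
time: 12.7
tool_pos: [475.3, 130.8, 146.6]
tcp_rot: [180.0, -0.0, 25.3]
ft_force: [-2.1, 1.4, 5.6]
finger_gap: 13.0
grip_force: 61.3
```

```bash
python3 st.py
```

```text
12.7 [475.294 130.787 146.592] [ 1.7999e+02 -1.4000e-02  2.5272e+01] [-2.11   1.44   5.615] [ 0.195  0.207 -0.014] 12.961 61.322
```

Request:
{"fn": "servo_tool", "kwargs": {"fingers": [0.008, 0.008, 0.008, 0.008, 0.008, 0.008, 0.008, 0.008, 0.008, 0.008], "linear": [[0, 0, 0], [0, 0, 0], [0, 0, 0], [0, 0, 0], [0, 0, 0], [0, 0, 0], [0, 0, 0], [0, 0, 0], [0, 0, 0], [0, 0, 0]], "rotation": [[0, 0, -2.5], [0, 0, -5], [0, 0, -7.5], [0, 0, -10], [0, 0, -12.5], [0, 0, -15], [0, 0, -17.5], [0, 0, -20], [0, 0, -22], [0, 0, -22]]}}

```text
time: 13.7
tool_pos: [475.6, 130.6, 146.7]
tcp_rot: [179.9, -0.0, 47.3]
ft_force: [0.5, 0.3, 5.0]
finger_gap: 12.8
grip_force: 61.4
```

```bash
python3 st.py
```

```text
13.7 [475.633 130.633 146.745] [ 1.79945e+02 -3.00000e-02  4.72610e+01] [0.478 0.315 5.017] [-0.036 -0.101 -0.023] 12.78 61.383
```

Request:
{"fn": "servo_tool", "kwargs": {"fingers": [0.008, 0.008, 0.008, 0.008], "linear": [[0, 0, 0], [0, 0, 0], [0, 0, 0], [0, 0, 0]], "rotation": [[0, 0, -2], [0, 0, -4], [0, 0, -5], [0, 0, -5]]}}

```text
time: 14.1
tool_pos: [475.5, 130.7, 146.7]
tcp_rot: [180.0, -0.0, 52.2]
ft_force: [1.5, -0.5, 4.8]
finger_gap: 12.7
grip_force: 61.4
```

```bash
python3 st.py
```

```text
14.1 [475.511 130.693 146.698] [ 1.79958e+02 -1.90000e-02  5.22020e+01] [ 1.534 -0.453  4.813] [-0.054 -0.15   0.008] 12.691 61.382
```

Request:
{"fn": "servo_tool", "kwargs": {"fingers": [0.008, 0.008, 0.008], "linear": [[0, 0, 0], [0, 0, 0], [0, 0, 0]], "rotation": [[0, 0, -1.2], [0, 0, -2.4], [0, 0, -2.4]]}}

```text
time: 14.4
tool_pos: [475.4, 130.8, 146.6]
tcp_rot: [180.0, -0.0, 54.7]
ft_force: [2.1, -0.5, 3.7]
finger_gap: 12.7
grip_force: 61.4
```

```bash
python3 st.py
```

```text
14.4 [475.39  130.774 146.627] [ 1.79972e+02 -1.30000e-02  5.46880e+01] [ 2.079 -0.549  3.672] [-0.144 -0.341  0.035] 12.702 61.393
```

Request:
{"fn": "servo_tool", "kwargs": {"fingers": [0.008, 0.008, 0.008], "linear": [[0, 0, 0], [0, 0, 0], [0, 0, 0]], "rotation": [[0, 0, -1.2], [0, 0, -2.4], [0, 0, -2.4]]}}

```text
time: 14.7
tool_pos: [475.2, 130.8, 146.5]
tcp_rot: [180.0, -0.0, 57.1]
ft_force: [1.1, -0.6, 5.2]
finger_gap: 12.7
grip_force: 61.4
```

```bash
python3 st.py
```

```text
14.7 [475.235 130.814 146.521] [ 1.79994e+02 -5.00000e-03  5.71030e+01] [ 1.057 -0.579  5.161] [-0.107 -0.347 -0.021] 12.703 61.398
```

Request:
{"fn": "servo_tool", "kwargs": {"fingers": [0.008, 0.008, 0.008], "linear": [[0, 0, 0], [0, 0, 0], [0, 0, 0]], "rotation": [[0, 0, -1], [0, 0, -2], [0, 0, -2]]}}

```text
time: 15.0
tool_pos: [475.1, 130.9, 146.5]
tcp_rot: [-180.0, 0.0, 59.1]
ft_force: [1.2, -0.8, 5.6]
finger_gap: 12.9
grip_force: 61.4
```

```bash
python3 st.py
```

```text
15.0 [475.104 130.858 146.469] [-1.7999e+02  3.0000e-03  5.9111e+01] [ 1.168 -0.779  5.554] [-0.027 -0.257  0.014] 12.918 61.407
```

Request:
{"fn": "servo_tool", "kwargs": {"fingers": [0.008, 0.008, 0.008], "linear": [[0, 0, 0], [0, 0, 0], [0, 0, 0]], "rotation": [[0, 0, -1], [0, 0, -2], [0, 0, -2]]}}

```text
time: 15.3
tool_pos: [475.0, 130.9, 146.4]
tcp_rot: [-180.0, 0.0, 61.1]
ft_force: [0.9, 0.3, 4.8]
finger_gap: 12.6
grip_force: 61.4
```

```bash
python3 st.py
```

```text
15.3 [474.993 130.897 146.387] [-1.79976e+02  8.00000e-03  6.11080e+01] [0.919 0.329 4.784] [-0.002 -0.148  0.006] 12.591 61.411
```

Request:
{"fn": "servo_tool", "kwargs": {"fingers": [0.008, 0.008, 0.008], "linear": [[0, 0, 0], [0, 0, 0], [0, 0, 0]], "rotation": [[0, 0, -0.8], [0, 0, -1.6], [0, 0, -1.6]]}}

```text
time: 15.6
tool_pos: [475.0, 130.9, 146.4]
tcp_rot: [-180.0, 0.0, 62.7]
ft_force: [1.3, -1.1, 4.2]
finger_gap: 12.6
grip_force: 61.4
```

```bash
python3 st.py
```

```text
15.6 [475.019 130.865 146.395] [-1.79981e+02  8.00000e-03  6.26860e+01] [ 1.274 -1.053  4.187] [-0.038 -0.196 -0.016] 12.635 61.395
```

Another 1.2° for margin, still with a moment check.

Request:
{"fn": "servo_tool", "kwargs": {"fingers": [0.008, 0.008, 0.008], "linear": [[0, 0, 0], [0, 0, 0], [0, 0, 0]], "rotation": [[0, 0, -0.6], [0, 0, -1.2], [0, 0, -1.2]]}}

```text
time: 15.9
tool_pos: [475.1, 130.8, 146.4]
tcp_rot: [-180.0, 0.0, 63.9]
ft_force: [0.3, -0.2, 4.9]
finger_gap: 12.9
grip_force: 61.3
```

```bash
python3 st.py
```

```text
15.9 [475.061 130.839 146.379] [-1.79985e+02  8.00000e-03  6.38730e+01] [ 0.334 -0.151  4.907] [-0.    -0.277 -0.143] 12.939 61.345
```

The solid end has begun to touch, so the cap is free. I'll ease back 0.5° and rise slowly, checking the pull.

Request:
{"fn": "servo_tool", "kwargs": {"fingers": [0.008, 0.008, 0.008, 0.008, 0.008, 0.008, 0.008], "linear": [[0, 0, 0], [0, 0, -0.002], [0, 0, -0.004], [0, 0, -0.006], [0, 0, -0.007], [0, 0, -0.008], [0, 0, -0.008]], "rotation": [[0, 0, 0.5], [0, 0, 0.5], [0, 0, 0.5], [0, 0, 0.5], [0, 0, 0.5], [0, 0, 0.5], [0, 0, 0.5]]}}

```text
time: 16.6
tool_pos: [475.0, 130.8, 154.2]
tcp_rot: [-180.0, 0.0, 63.3]
ft_force: [2.6, 0.8, -0.7]
finger_gap: 12.7
grip_force: 60.6
```

```bash
python3 st.py
```

```text
16.6 [474.996 130.799 154.244] [-1.79979e+02  1.60000e-02  6.33420e+01] [ 2.556  0.836 -0.727] [ 0.05  -0.448 -0.068] 12.711 60.567
```

Request:
{"fn": "servo_tool", "kwargs": {"fingers": [0.008, 0.008, 0.008, 0.008, 0.008, 0.008, 0.008, 0.008], "linear": [[0, 0, -0.001], [0, 0, -0.003], [0, 0, -0.005], [0, 0, -0.007], [0, 0, -0.01], [0, 0, -0.013], [0, 0, -0.016], [0, 0, -0.016]], "rotation": [[0, 0, 0], [0, 0, 0], [0, 0, 0], [0, 0, 0], [0, 0, 0], [0, 0, 0], [0, 0, 0], [0, 0, 0]]}}

```text
time: 17.4
tool_pos: [475.2, 131.0, 171.1]
tcp_rot: [180.0, -0.0, 63.3]
ft_force: [1.0, -0.5, -3.1]
finger_gap: 12.8
grip_force: 60.2
```

```bash
python3 st.py
```

```text
17.4 [475.231 130.964 171.11 ] [ 1.79989e+02 -1.80000e-02  6.33490e+01] [ 0.962 -0.476 -3.108] [ 0.002  0.019 -0.043] 12.804 60.209
```

Request:
{"fn": "servo_tool", "kwargs": {"fingers": [0.008, 0.008, 0.008, 0.008, 0.008], "linear": [[0, 0, -0.01], [0, 0, -0.025], [0, 0, -0.04], [0, 0, -0.053], [0, 0, -0.06]], "rotation": [[0, 0, 0], [0, 0, 0], [0, 0, 0], [0, 0, 0], [0, 0, 0]]}}

```text
time: 17.9
tool_pos: [476.2, 131.0, 233.2]
tcp_rot: [179.8, -0.1, 63.3]
ft_force: [-0.3, 0.2, -3.4]
finger_gap: 12.9
grip_force: 60.2
```

Request:
{"fn": "servo_tool", "kwargs": {"fingers": [0.008, 0.008, 0.008, 0.008, 0.008, 0.008, 0.008, 0.008, 0.008, 0.008], "linear": [[-0.013, 0.0068, 0], [-0.039, 0.0202, 0], [-0.073, 0.0378, 0], [-0.108, 0.0559, 0], [-0.142, 0.0734, 0], [-0.176, 0.091, 0], [-0.205, 0.106, 0], [-0.224, 0.1159, 0], [-0.2353, 0.1217, 0], [-0.2353, 0.1217, 0]], "rotation": [[0, 0, 0], [0, 0, 0], [0, 0, 0], [0, 0, 0], [0, 0, 0], [0, 0, 0], [0, 0, 0], [0, 0, 0], [0, 0, 0], [0, 0, 0]]}}

```text
time: 18.9
tool_pos: [477.8, -135.7, 230.0]
tcp_rot: [-180.0, 0.0, 63.2]
ft_force: [-0.7, 0.9, -4.3]
finger_gap: 12.6
grip_force: 60.2
```

```bash
python3 st.py
python3 - <<'E'
from h import *
s=snap('wrist'); cv2.imwrite('pics/w3.png',cv2.cvtColor(s['frame'],cv2.COLOR_RGB2BGR)); print(proj(s,[479,-134,14]))
E
```

```text
18.9 [ 477.8   -135.697  230.008] [-1.79953e+02  3.00000e-02  6.32100e+01] [-0.704  0.889 -4.27 ] [ 0.034  0.007 -0.01 ] 12.614 60.186
[326.24942664 171.23594544]
```

View pics/w3.png

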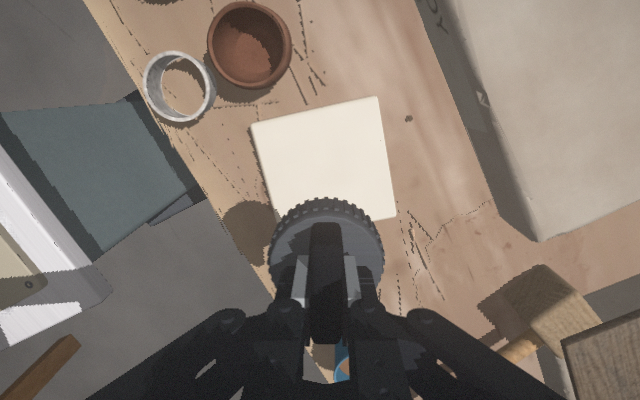

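The wrist view shows the cap hanging level in the jaws. The bat's top corners are at about (251,126), (378,97) and (396,215).

Run:
```python
from h import *
s=load('wrist')
c=[atz(s,*p,14)[:2] for p in[(252,126),(378,97),(396,215)]]
print(c,np.linalg.norm(c[0]-c[1]),np.linalg.norm(c[1]-c[2]),(c[0]+c[2])/2)
f=s['frame'].astype(int); m=((f.min(2)>185)&(f.max(2)-f.min(2)<50))[80:230,240:410].astype('uint8')
n,l,st,_=cv2.connectedComponentsWithStats(m); i=1+st[1:,4].argmax(); print(st[i])
q=np.argwhere(l==i)[:,::-1]+[240,80]
for d in[(-1,-.2),(1,-1),(1,.5)]: print(q[(q@np.array(d)).argmax()])
```

```text
[array([434.21135889, -60.18458527]), array([556.24995619, -91.07239547]), array([ 524.24220419, -210.56259074])] 125.886758835771 123.70288174456397 [ 479.22678154 -135.373588  ]
[   12    16   144   125 12344]
[252 124]
[376  96]
[395 215]
```

Request:
{"fn": "servo_tool", "kwargs": {"fingers": [0.008, 0.008, 0.008, 0.008, 0.008, 0.008, 0.008, 0.008, 0.008, 0.008], "linear": [[0.0006, 0.0012, 0.008], [0.0006, 0.0012, 0.025], [0.0006, 0.0012, 0.045], [0.0006, 0.0012, 0.066], [0.0006, 0.0012, 0.088], [0.0006, 0.0012, 0.11], [0.0006, 0.0012, 0.13], [0.0006, 0.0012, 0.143], [0.0006, 0.0012, 0.15], [0.0006, 0.0012, 0.154]], "rotation": [[0, 0, 0], [0, 0, 0], [0, 0, 0], [0, 0, 0], [0, 0, 0], [0, 0, 0], [0, 0, 0], [0, 0, 0], [0, 0, 0], [0, 0, 0]]}}

```text
time: 19.95
tool_pos: [479.6, -133.5, 76.0]
tcp_rot: [-180.0, 0.0, 63.4]
ft_force: [-0.3, 0.3, -2.9]
finger_gap: 12.4
grip_force: 60.2
```

Request:
{"fn": "servo_tool", "kwargs": {"fingers": [0.008, 0.008, 0.008, 0.008, 0.008, 0.008, 0.008], "linear": [[0, 0, 0], [0, 0, 0.002], [0, 0, 0.004], [0, 0, 0.006], [0, 0, 0.008], [0, 0, 0.009], [0, 0, 0.009]], "rotation": [[0, 0, 0], [0, 0, 0], [0, 0, 0], [0, 0, 0], [0, 0, 0], [0, 0, 0], [0, 0, 0]]}}

```text
time: 20.65
tool_pos: [479.5, -134.0, 67.3]
tcp_rot: [-180.0, 0.0, 63.3]
ft_force: [-0.3, 0.3, -3.8]
finger_gap: 12.9
grip_force: 60.2
```

```bash
python3 st.py
```

```text
20.65 [ 479.523 -134.028   67.258] [-1.79975e+02  3.00000e-03  6.33390e+01] [-0.257  0.291 -3.847] [0.023 0.005 0.012] 12.897 60.223
```

Request:
{"fn": "servo_tool", "kwargs": {"fingers": [0.008, 0.008, 0.008, 0.008, 0.008, 0.008], "linear": [[-0.0013, 0.0003, 0], [-0.0013, 0.0003, 0.0007], [-0.0013, 0.0003, 0.0014], [-0.0013, 0.0003, 0.002], [-0.0013, 0.0003, 0.0026], [-0.0013, 0.0003, 0.0026]], "rotation": [[0, 0, 0], [0, 0, 0], [0, 0, 0], [0, 0, 0], [0, 0, 0], [0, 0, 0]]}}

```text
time: 21.25
tool_pos: [479.3, -135.3, 64.7]
tcp_rot: [-180.0, 0.0, 63.3]
ft_force: [-0.7, -0.4, -4.4]
finger_gap: 12.7
grip_force: 60.2
```

```bash
python3 st.py
```

```text
21.25 [ 479.302 -135.303   64.744] [-1.79985e+02  1.00000e-03  6.33420e+01] [-0.693 -0.354 -4.418] [0.042 0.036 0.033] 12.702 60.223
```

Request:
{"fn": "servo_tool", "kwargs": {"fingers": [0.008, 0.008, 0.008, 0.008], "linear": [[0, 0, 0.0004], [0, 0, 0.0008], [0, 0, 0.0012], [0, 0, 0.0012]], "rotation": [[0, 0, 0], [0, 0, 0], [0, 0, 0], [0, 0, 0]]}}

```text
time: 21.65
tool_pos: [479.5, -135.4, 64.5]
tcp_rot: [180.0, 0.0, 63.3]
ft_force: [-4.1, 0.8, 6.9]
finger_gap: 12.7
grip_force: 61.7
```

```bash
python3 st.py
```

```text
21.65 [ 479.542 -135.403   64.474] [1.79993e+02 2.00000e-03 6.33450e+01] [-4.125  0.84   6.932] [ 0.307  0.827 -0.051] 12.653 61.683
```

Contact with the bat (about 7 N). I'll ease off 0.5 mm, open, and then rise.

Request:
{"fn": "servo_tool", "kwargs": {"fingers": [0.008, 0.008, 0.016, 0.02, 0.026, 0.034, 0.042, 0.05, 0.05, 0.05], "linear": [[0, 0, -0.0005], [0, 0, -0.0005], [0, 0, -0.0005], [0, 0, -0.0005], [0, 0, -0.0005], [0, 0, -0.0005], [0, 0, -0.0005], [0, 0, -0.0005], [0, 0, -0.0005], [0, 0, -0.0005]], "rotation": [[0, 0, 0], [0, 0, 0], [0, 0, 0], [0, 0, 0], [0, 0, 0], [0, 0, 0], [0, 0, 0], [0, 0, 0], [0, 0, 0], [0, 0, 0]]}}

```text
time: 22.65
tool_pos: [479.4, -135.4, 64.2]
tcp_rot: [180.0, -0.0, 63.3]
ft_force: [-0.2, 0.6, 0.9]
finger_gap: 49.9
grip_force: 0.0
```

```bash
python3 st.py
```

```text
22.65 [ 479.382 -135.365   64.162] [ 1.8000e+02 -1.0000e-03  6.3341e+01] [-0.233  0.604  0.933] [0.004 0.003 0.02 ] 49.856 0.0
```

Request:
{"fn": "servo_tool", "kwargs": {"fingers": [0.05, 0.05, 0.05, 0.05, 0.05, 0.05, 0.05, 0.05, 0.05], "linear": [[0, 0, -0.005], [0, 0, -0.015], [0, 0, -0.03], [0, 0, -0.05], [0, 0, -0.075], [0, 0, -0.1], [0, 0, -0.13], [0, 0, -0.15], [0, 0, -0.15]], "rotation": [[0, 0, 0], [0, 0, 0], [0, 0, 0], [0, 0, 0], [0, 0, 0], [0, 0, 0], [0, 0, 0], [0, 0, 0], [0, 0, 0]]}}

```text
time: 23.55
tool_pos: [481.5, -136.2, 219.1]
tcp_rot: [179.6, -0.0, 63.3]
ft_force: [1.2, -0.0, 0.9]
finger_gap: 50.3
grip_force: 0.0
```

```bash
python3 st.py
python3 - <<'E'
from h import *
s=snap('wrist'); cv2.imwrite('pics/w4.png',cv2.cvtColor(s['frame'],cv2.COLOR_RGB2BGR)); print(proj(s,[479.2,-135.4,41]))
E
```

```text
23.55 [ 481.484 -136.175  219.117] [ 1.79569e+02 -3.70000e-02  6.33430e+01] [ 1.206 -0.023  0.878] [-0.058 -0.007 -0.005] 50.298 0.0
[321.71569895 183.59563596]
```

View pics/w4.png

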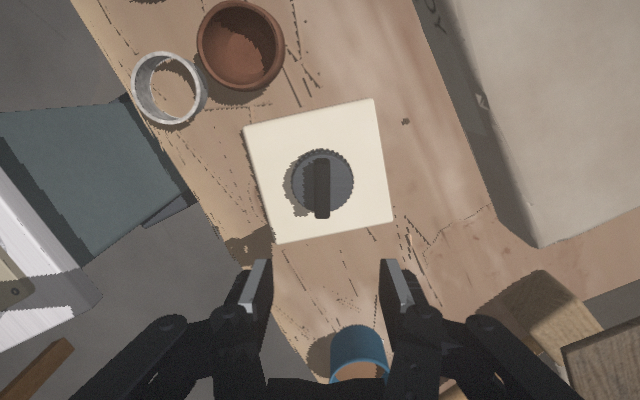

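The cap stands upright on the bat with its disc centred near (322,182). The bat's corners are at (244,128), (375,99), (393,222) and (277,243). The pots and cutter are undisturbed. I'll check the centring and then hand in.

Run:
```python
from h import *
s=load('wrist')
c=np.array([atz(s,*p,14)[:2] for p in[(244,128),(375,99),(393,222),(277,243)]]);print(c.mean(0)); e=atz(s,322,181.5,41)[:2]; print(e)
if np.linalg.norm(c.mean(0)-e)<8: print(r.hand_in())
```

```text
[ 479.56183679 -135.70550903]
[ 480.33606753 -133.73472075]
the job is handed in; nothing more can be done
None
```

The cap is off the tank and stands upright on the plaster bat, about 2 mm from its middle by the wrist camera; the pots and cutter in view look undisturbed, and the job was handed in at about 24 s, with a peak turning moment of about 0.45 N m at the first stop (over the suggested 0.3, under the 0.5 limit).

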